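Set the push-to-turn selector of the porch tyre inflator and start it

TASK

On the bench tyre inflator, bring the press-and-turn selector from its rest mark to the two-bar mark, one stop at a time: press it down, turn it clockwise to the one-bar stop and let go so that it springs back up there, then take it again, press and turn it on to the two-bar stop and let go so that it springs up there too. Then, and not before, push the start button right down and let it come back up. Do not knock over or shift the other things lying about.

Things in the scene. Friction and masses are not known exactly. Their poses are not given: they have to be found in the camera images.
- inflator: bench tyre inflator, fixed: grey plastic box 200 (x) x 190 (y) mm, deck 100 mm above the table. Origin: table level under its centre; front (-x) with brass outlet faces the robot at yaw 0. On the deck, own frame, mm: selector axis (-35, 40), start button (-55, -55), flat gauge 54 wide, 16 high at (35, -55), handle 32 high along x = 85 from y = -80 to 25
- selector_grip (a point): on the axis of the black selector, 34 mm above the deck when up; sinks and turns with it. Skirt: disc 60 mm across, upper face 18 mm below this point; on it an upright bar to grip, 14 mm wide, 52 long, 26 high (18 mm below to 8 mm above this point). Own x runs along the bar; its pointer end (-x, white line) is 29 mm out, the other 23 mm
- selector_pointer (a point): tip of the selector's pointer: top edge of the bar at its long end, which has a white line
- press (a joint): how far the selector is pressed down, m: 0 up, 0.008 fully down; spring 5.4 N at first, 9 N fully down. It turns past a stop only while pressed 5 mm or more; let go between stops, it stays caught 5 mm down; at a stop it springs up to 0 and is locked there (about 0.08 rad of play either way)
- turn (a joint): angle of the selector, rad, growing clockwise seen from above; at 0 the pointer points to the inflator's own -x. Rest: anywhere from 0 to 0.35 (loose there); one-bar stop 1.3; two-bar stop 2.6; three-bar stop 3.9; end stop 4.0
- two_bar_mark (a point): middle of the two-bar mark on the deck. Flat white raised marks stand round the selector, 42 mm from its axis: a dot (rest), then clockwise one bar (the first stop), two bars, three bars; each bar 12 x 3 mm
- start (a joint): how far the start button is pressed, m: 0 is up, 0.006 is fully down; spring, about 5 N fully down
- start_top (a point): centre of the top of the start button, a round grey cap 26 mm across in a dark steel collar, on the inflator's deck; top 18 mm above the deck when up; pressed straight down
- organizer: bystander: black plastic parts organizer, 200 x 200 x 100 mm, fixed, with two pull-out trays towards the robot (handles stand out 35 mm); origin at table level under its centre
- lube: bystander: white capped lube bottle standing upright on the table, 42 mm across, 125 mm high; origin centre of its base
- bumper: bystander: blue silicone bumper, a low dome 38 mm across and 18 mm high, lying on the inflator's deck; origin centre of its base
- clamp: bystander: aluminium seat clamp, a ring 38 mm across and 14 mm high with a bolt lug, lying on the organizer; origin centre of its base
- lockring: bystander: steel cassette lockring tool, a stepped cylinder 29 mm across and 46 mm high, standing on the organizer; origin centre of its base
- spanner: bystander: spanner, 160 mm long, lying on the table along its own x
- driver: bystander: screwdriver, 180 mm long, lying on the table along its own x
- sprocket: bystander: dark steel spacer ring, 64 mm across and 6 mm high, lying on the table

How it is judged:
On the way, in this order (a step that is already met when the one before it is completed fails the run):
1. the selector stands at the one-bar stop, sprung fully up, and the hand is off it (value of joint turn between 1.18 and 1.42 rad and value of joint press below 0.0015 m and contact force between inflator and the fingers below 0.2 N), for 0.2 s.
2. the selector stands at the two-bar stop, sprung fully up, and the hand is off it (value of joint turn between 2.48 and 2.72 rad and value of joint press below 0.0015 m and contact force between inflator and the fingers below 0.2 N), for 0.2 s.
3. the start button is pushed right down while the selector stands at the two-bar stop (value of joint turn between 2.48 and 2.72 rad and value of joint press below 0.0015 m and value of joint start above 0.005 m), for 0.05 s.
At the end, for the whole second after the job is handed in: the selector is at the two-bar stop (2.6 rad, within 0.12) and sprung up (pressed by less than 1.5 mm) and at rest, and the start button, pushed right down before (at least 5 mm of its 6), is up again (within 1 mm) (value of joint turn between 2.48 and 2.72 rad and value of joint press below 0.0015 m and value of joint start below 0.001 m and velocity of joint turn below 0.05 rad/s); the robot touches nothing.
It fails at once if the start button is pressed (over 3 mm) while the selector is not sprung up at the two-bar stop (value of joint start above 0.003 m and not (value of joint turn between 2.48 and 2.72 rad and value of joint press below 0.0015 m)).
It fails at once if a bystander is shifted by more than 30 mm, or the lube bottle is knocked over (distance of any of lube, bumper, clamp, lockring, spanner, driver, sprocket from where it was at the start of the episode above 0.03 m or angle between lube's own z axis and vertical above 0.5 rad).
It also fails if it takes over 72 s, if anything falls off the work surface, if the arm or the gripper's body presses on something with over 40 N, if the wrist force passes 120 N, or if a joint passes its speed limit or range.

ROBOT

A 6-joint arm with a two-finger parallel gripper is mounted at the origin on the work surface. World frame = base frame: x ahead of the robot, y to its left, z up, the work surface at z = 0. Lengths are in m, angles in rad, forces in N, time in s.
With the tool pointing down it reaches from about 0.3 to 1 m from the base axis. Payload 5.1 kg.
Tool frame: the origin (TCP) lies on the centre line of the jaws, within the pads' length; the fingertips stand 19 mm ahead of it and the grasp point (between the pads) is the TCP; z points along the fingers, y is the line along which they close (so a half turn about z gives the same grasp; the last joint's range is limited). The gripper opens to 95 mm and grips with 3 to 60 N. Pads are 20 mm wide; open, the fingers measure 119 mm over their backs; the gripper's body (75 mm by 180 mm) begins 59 mm behind the grasp point.
Start: joints at [-1.257, 0.124, 1.65, -0, 1.367, -0.083], TCP at [0.251, -0.599, 0.234] pointing down, gripper open.
Joint ranges: [-2.61, 2.61], [-1.02, 2.33], [0.03, 2.71], [-1.35, 4.49], [0.32, 2.68], [-2.91, 2.91]. Speed limits (rad/s): [2.57, 2.57, 3.14, 3.14, 3.14, 3.14].

INTERFACE

Orientations are given as a rotation vector (axis times angle).
In Python, from bench import sense, read_camera, hand_in gives the robot as it stands.
- The arm moves only by the tool apply_moves, never from a script. Its argument "rows" is a list of rows, each a list of 3 entries, a list of its own where there are three numbers: the finger opening in mm, from 0 to 95.1, then the shift along the world's x, y, z as a fraction of full scale, then the turn about the world's z as a fraction of full scale. In form: [[fingers, [dx, dy, dz], turn], ...]. A call has 1 to 8 rows; each row is the pose to reach, as a shift and turn from the pose commanded when the call began; what a row does not reach only later rows make up. Full scale, the value 1, is 500 mm for a shift and 45 degrees for a turn. A row lasts 1/10 s, in which the tool goes at most 50 mm and 8.59 degrees, less where a joint would pass 70% of its speed; a pose out of reach is approached as far as the arm can. A call with a number of a shift or a turn outside -1 to 1 is refused whole. A call with a gripper value outside its range is refused whole. The fingers move at their own pace and stop on an object; "force" is the grip in N (left out, the last holds). Time passes only in rows, so rows that repeat a pose let the fingers close. It gives the time, the measured TCP pose, the force, the opening and the grip force at its end, in the units of the state.
- sense(): the state, without advancing time (a new reading comes with each control period).
- read_camera(name): name is "scene" or "side" or "wrist"; returns a dict with "img" (480x640x3 uint8, red, green, blue), "depth" (480x640 float32, m along the optical axis (not along the pixel's ray), 0 where there is no reading), "intrinsics" (3x3 intrinsics, pixels), "k1" (the pictures are not rectified: a ray, as slopes to the right and down, at radius r is drawn at 1 + k1 r^2 times it, then the intrinsics apply), "extrinsics" (4x4, takes a point from world to camera coordinates); the wrist camera has in their place "hand_eye" (4x4, takes a point from camera to tool coordinates, whose origin is the TCP and whose axes are the flange's). Camera axes: x right, y up, looking along -z (the intrinsics and any distortion apply to the point x, -y, -z); pixel columns grow to the right and rows downward; lengths in m; the calibration is good to about 2 mm. A picture is of the moment at which its call begins: read the wrist's pose just before it.
- hand_in(): hands the job in; it is judged then, once.
The state is a dict: "time_s": time; "q": joint angles; "qd": joint speeds; "joint_efforts": joint torques, N m; "eef_pos": TCP position; "ee_rot": TCP orientation; "wrist_force": force on the tool from outside, world axes, zero at the start; "torque": the same for the moment, N m; "gripper_width": opening from 0.0 (shut) to 1.0 (fully open); "grasp_force": force on a finger pad.
Only numpy, scipy, OpenCV 4.12 (cv2) and the standard library are available. Lean on these libraries where they do the work, as an engineer would, in place of code of your own. Each camera call takes 0.05 s, during which the arm holds its last target. There are 200 camera calls.

## Working session

There is one attempt and no reset: what is moved stays moved. The work goes in short steps, Python scripts to look and compute and a tool call to move; the robot and the scene stay as the last step left them, time stands still between calls to the robot, and variables do not carry over. Pictures are saved under pics/ and viewed, at most 10 in all, crops included, and the job is handed in when it is done.

Besides the shell and the picture viewer there is one more tool, called after "Request:" by a JSON object that holds its "name" and its "arguments". apply_moves: Moves the arm, as the interface text tells. Its arguments: {"type":"object","properties":{"rows":{"type":"array","items":{"type":"array"}},"force":{"type":"number"}},"required":["rows"]}

```bash
mkdir -p pics
cat > h.py <<'E'
import numpy as np, cv2
from bench import sense, read_camera
from scipy.spatial.transform import Rotation as R
def cam(name):
    s=sense(); c=read_camera(name)
    if name=="wrist":
        T=np.eye(4);T[:3,:3]=R.from_rotvec(s["ee_rot"]).as_matrix();T[:3,3]=s["eef_pos"]
        c["c2w"]=T@np.array(c["hand_eye"])
    else: c["c2w"]=np.linalg.inv(np.array(c["extrinsics"]))
    return c
def ray(c,u,v):
    K=np.array(c["intrinsics"]);k=c["k1"]
    p=cv2.undistortPoints(np.array([[[u,v]]],float),K,np.array([k,0,0,0],float))[0,0]
    return np.array([p[0],-p[1],-1.])
def plane(c,u,v,z):
    M=c["c2w"];d=M[:3,:3]@ray(c,u,v);o=M[:3,3]
    return o+d*(z-o[2])/d[2]
def dep(c,u,v):
    M=c["c2w"];d=c["depth"][int(round(v)),int(round(u))]
    return M[:3,:3]@(ray(c,u,v)*d)+M[:3,3]
def save(c,n): cv2.imwrite("pics/"+n,c["img"][:,:,::-1])
def world(c):
    vv,uu=np.mgrid[0:480,0:640]
    p=cv2.undistortPoints(np.stack([uu,vv],-1).reshape(-1,1,2).astype(float),np.array(c["intrinsics"]),np.array([c["k1"],0,0,0],float))[:,0]
    d=c["depth"].reshape(-1,1)
    P=np.hstack([p[:,:1],-p[:,1:],-np.ones((len(p),1))])*d
    return (P@c["c2w"][:3,:3].T+c["c2w"][:3,3]).reshape(480,640,3)
E
python3 - <<'E'
from h import *
s=sense();print(s)
for n in("scene","side"):
    c=cam(n);save(c,n+"0.png");np.save(n+".npy",c,allow_pickle=True);print(n,c["c2w"][:3,3],c["k1"])
E
```

```text
{'time_s': 0.0, 'q': array([-1.25660046e+00,  1.24492060e-01,  1.65162808e+00, -1.41518521e-05,
        1.36745399e+00, -8.25883539e-02]), 'qd': array([ 0.00065605,  0.00123161,  0.00149221, -0.00022337, -0.00016515,
        0.00048313]), 'joint_efforts': array([ 7.07768231e-05, -4.17603636e+01, -3.59929597e+01,  7.75475451e-02,
        4.91513789e-02, -1.56583433e-04]), 'eef_pos': array([ 0.25099407, -0.59896265,  0.23242257]), 'ee_rot': array([-3.07804058e+00, -6.18803474e-01,  3.81016819e-04]), 'wrist_force': array([ 0.6212456 , -0.04089437,  0.66299012]), 'torque': array([-0.01925635, -0.01884403, -0.03899917]), 'grasp_force': 0.0, 'gripper_width': 1.002655229644562}
scene [1.08920479 0.59449115 0.75225097] -0.012339602424996321
side [0.33189118 0.59975062 0.84501067] -0.004870259166195268
```

View pics/scene0.png

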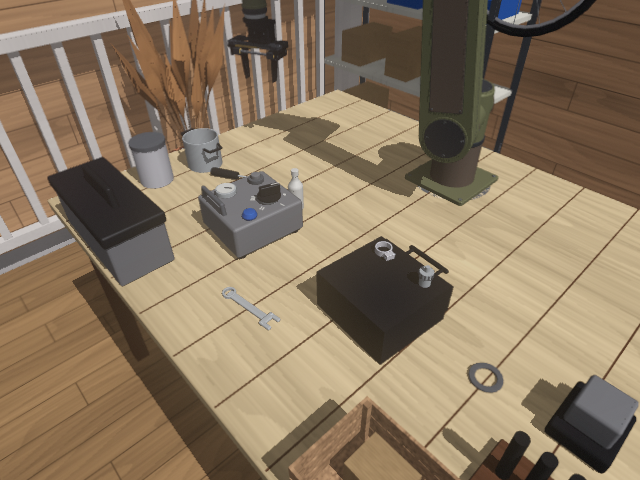

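View pics/side0.png

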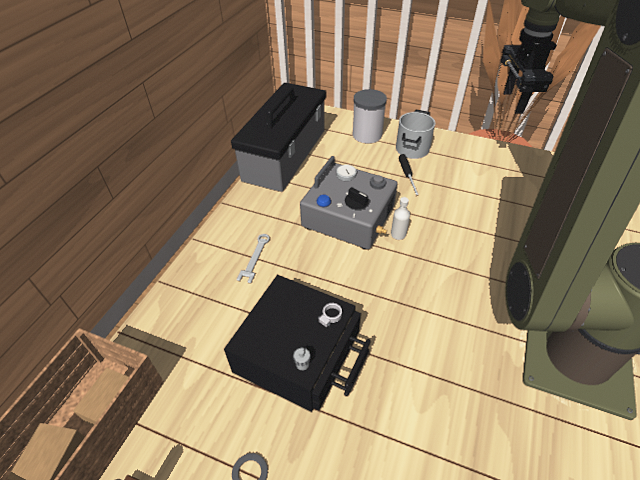

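The scene and side views both show the inflator (side view about (350,205)). The selector is at about (357,199), the button at (378,182), the gauge at (346,173), the blue bumper at (323,201) and the lube bottle at (400,218). Next I'll fit the deck from depth.

```bash
cat > m.py <<'E'
from h import *
for n,(u0,u1,v0,v1) in {"side":(290,420,140,260),"scene":(190,310,160,260)}.items():
    c=np.load(n+".npy",allow_pickle=True).item();W=world(c)
    m=np.zeros((480,640),bool);m[v0:v1,u0:u1]=1
    m&=(W[...,2]>.094)&(W[...,2]<.106)
    k,l,st,_=cv2.connectedComponentsWithStats(m.astype(np.uint8));i=1+st[1:,4].argmax()
    P=W[l==i];r=cv2.minAreaRect((P[:,:2]*1000).astype(np.float32));print(n,r,np.median(P[:,2]));print(cv2.boxPoints(r).round())
    Z=np.zeros((480,640),bool);Z[v0:v1,u0:u1]=1
    Z&=(W[...,2]>.110)&(W[...,2]<.2)
    k,l,st,_=cv2.connectedComponentsWithStats(Z.astype(np.uint8))
    for j in range(1,k):
        if st[j,4]>8: P=W[l==j];print(st[j],P.mean(0).round(3),P.min(0).round(3),P.max(0).round(3),np.median(c["img"][l==j],0))
E
python3 m.py
python3 - <<'E'
from h import *
c=np.load("side.npy",allow_pickle=True).item()
cv2.imwrite("pics/crop.png",cv2.resize(c["img"][140:260,290:430,::-1],None,fx=5,fy=5,interpolation=cv2.INTER_CUBIC))
E
```

```text
side ((586.47509765625, -220.13743591308594), (192.91490173339844, 198.72267150878906), 85.27783966064453) 0.09951594274727882
[[ 480. -308.]
 [ 678. -324.]
 [ 693. -132.]
 [ 495. -116.]]
[290 140   7  13  52] [ 0.795 -0.321  0.124] [ 0.793 -0.36   0.11 ] [ 0.801 -0.303  0.142] [72.5 73.  73. ]
[315 156  21  30 163] [ 0.669 -0.247  0.127] [ 0.66  -0.307  0.11 ] [ 0.678 -0.197  0.134] [80. 83. 89.]
[337 165  20  14 215] [ 0.617 -0.276  0.114] [ 0.591 -0.305  0.11 ] [ 0.644 -0.251  0.119] [231. 228. 222.]
[370 175  16  12 128] [ 0.527 -0.265  0.116] [ 0.51  -0.287  0.11 ] [ 0.547 -0.247  0.124] [ 99.   99.  101.5]
[345 187  24  23 379] [ 0.554 -0.168  0.125] [ 0.526 -0.191  0.11 ] [ 0.584 -0.147  0.145] [36. 35. 36.]
[317 195  14  10 101] [ 0.632 -0.15   0.115] [ 0.617 -0.167  0.11 ] [ 0.648 -0.136  0.121] [ 53.  95. 181.]
[400 197   9  10  73] [ 0.444 -0.206  0.121] [ 0.434 -0.221  0.11 ] [ 0.455 -0.197  0.127] [216. 209. 195.]
scene ((586.772216796875, -216.45367431640625), (190.78013610839844, 199.5159149169922), 85.3288345336914) 0.1000031803647985
[[ 480. -303.]
 [ 678. -320.]
 [ 694. -130.]
 [ 495. -113.]]
[291 168   8   9  62] [ 0.445 -0.205  0.12 ] [ 0.432 -0.219  0.11 ] [ 0.453 -0.197  0.127] [178. 174. 170.]
[248 172  16  10 120] [ 0.53  -0.264  0.116] [ 0.507 -0.288  0.11 ] [ 0.548 -0.248  0.124] [101.  99. 100.]
[215 183  21  13 210] [ 0.618 -0.273  0.115] [ 0.591 -0.304  0.11 ] [ 0.642 -0.248  0.119] [196. 195. 190.]
[257 182  24  21 389] [ 0.558 -0.168  0.126] [ 0.527 -0.202  0.111] [ 0.584 -0.146  0.145] [63. 57. 50.]
[201 185  25  28 185] [ 0.671 -0.244  0.127] [ 0.66  -0.307  0.11 ] [ 0.678 -0.196  0.135] [94. 92. 93.]
[242 208  15  10 105] [ 0.634 -0.148  0.115] [ 0.62  -0.164  0.11 ] [ 0.649 -0.135  0.12 ] [ 67.  95. 163.]
```

View pics/crop.png

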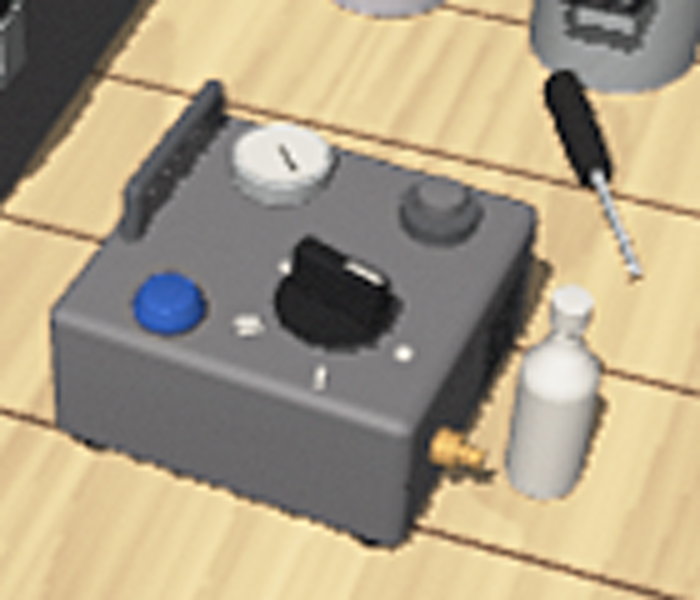

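The crop shows the pointer (white line at crop (365,270)) towards the rest dot (403,353), then the one-bar mark (320,378), two-bar mark (247,325) and three-bar mark (285,268). The inflator centre is about (0.587,-0.218) with yaw about -4.8°. That puts the selector at about (0.555,-0.175), and the button at (0.528,-0.268), which agrees with its depth blob. I'll hover above it with the tool turned.

Request:
{"name": "apply_moves", "arguments": {"rows": [[50,[0.1,0.1,0.1],0.19],[50,[0.15,0.2,0.1],0.38],[50,[0.2,0.28,0.1],0.57],[50,[0.26,0.36,0.1],0.76],[50,[0.32,0.44,0.1],0.95],[50,[0.38,0.52,0.1],1.0],[50,[0.42,0.58,0.1],1.0],[50,[0.42,0.6,0.1],1.0]]}}

```text
time_s: 0.9
eef_pos: [0.4626, -0.2966, 0.2832]
ee_rot: [-2.605, -1.754, -0.001]
wrist_force: [-0.2, 0.4, 0.3]
gripper_width: 0.528
grasp_force: 0.0
```

Request:
{"name": "apply_moves", "arguments": {"rows": [[50,[0.06,0.06,0],0.19],[50,[0.12,0.14,0],0.38],[50,[0.18,0.24,0],0.57],[50,[0.18,0.25,0],0.76],[50,[0.18,0.25,0],0.95],[50,[0.18,0.25,0],1],[50,[0.18,0.25,0],1],[50,[0.18,0.25,0],1]]}}

```text
time_s: 1.7
eef_pos: [0.551, -0.1745, 0.2832]
ee_rot: [-1.741, -2.614, 0.0]
wrist_force: [-0.1, -0.3, -0.7]
gripper_width: 0.526
grasp_force: 0.0
```

Request:
{"name": "apply_moves", "arguments": {"rows": [[50,[0,0,0],0.19],[50,[0,0,0],0.38],[50,[0,0,0],0.57],[50,[0,0,0],0.76],[50,[0,0,0],0.95],[50,[0,0,0],1],[50,[0,0,0],1]]}}

```text
time_s: 2.4
eef_pos: [0.551, -0.1748, 0.2835]
ee_rot: [-0.609, -3.082, -0.0]
wrist_force: [0.1, -0.6, 0.1]
gripper_width: 0.526
grasp_force: 0.0
```

Run:
```python
from h import *
s=sense();print(s["time_s"],s["q"],s["eef_pos"],s["ee_rot"])
c=cam("wrist");save(c,"w1.png");np.save("wrist.npy",c,allow_pickle=True);print(c["c2w"].round(3))
```

```text
2.4 [-4.00009541e-01 -6.08090991e-02  1.75593374e+00  9.96904913e-07
  1.44672139e+00 -1.58081854e+00] [ 0.55098547 -0.17476483  0.28349565] [-6.08668161e-01 -3.08181281e+00 -8.25387827e-05]
[[ 0.381 -0.893 -0.238  0.483]
 [ 0.924  0.368  0.099 -0.149]
 [-0.    -0.258  0.966  0.435]
 [ 0.     0.     0.     1.   ]]
```

View pics/w1.png

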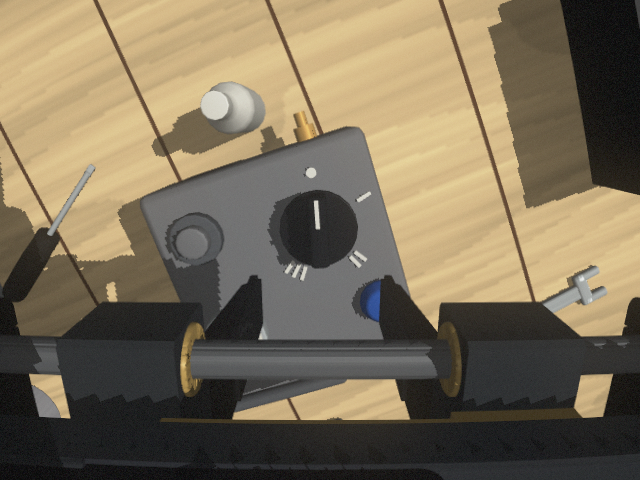

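The wrist view shows the skirt disc at about (319,229), the pointer's white line from (316,201) to (318,229), the dot at (311,173), one bar at (364,197), two bars at (357,259), three bars at (296,270), and the button at (192,242).

```bash
cat > sel.py <<'E'
from h import *
import sys
def marks(c):
    g=c["img"].astype(int).min(2)
    W=world(c);roi=(abs(W[...,0]-.555)<.07)&(abs(W[...,1]+.175)<.06)&(W[...,2]>.09)&(W[...,2]<.15)
    m=(g>150)&roi
    k,l,st,ce=cv2.connectedComponentsWithStats(m.astype(np.uint8),connectivity=4)
    for j in range(1,k):
        if st[j,4]>10:
            z=W[l==j][:,2].mean(); p=plane(c,*ce[j],.101 if z<.11 else .142)
            print(st[j],ce[j].round(1),"z",z.round(4),p.round(4))
if __name__=="__main__":
    c=np.load("wrist.npy",allow_pickle=True).item();W=world(c)
    marks(c)
    g=c["img"].astype(int).max(2)
    m=(g<50)&(abs(W[...,0]-.555)<.045)&(abs(W[...,1]+.175)<.045)&(W[...,2]>.111)&(W[...,2]<.122)
    P=W[m];print("skirt",np.median(P[:,2]),cv2.minEnclosingCircle((P[:,:2]*1000).astype(np.float32)))
    m=(W[...,2]>.134)&(abs(W[...,0]-.555)<.045)&(abs(W[...,1]+.175)<.045)&(W[...,2]<.15)
    P=W[m];print("bar",np.median(P[:,2]),cv2.minAreaRect((P[:,:2]*1000).astype(np.float32)))
    m=(abs(W[...,0]-.528)<.03)&(abs(W[...,1]+.268)<.03)&(W[...,2]>.1155)&(W[...,2]<.13)
    P=W[m];print("btn",np.median(P[:,2]),cv2.minEnclosingCircle((P[:,:2]*1000).astype(np.float32)))
E
python3 sel.py
```

```text
[306 168  10  10  85] [310.7 172.4] z 0.1027 [ 0.5137 -0.1695  0.101 ]
[357 192  14  10  65] [363.5 196.6] z 0.1025 [ 0.5467 -0.1386  0.101 ]
[314 201   6  28 112] [316.4 214.5] z 0.1436 [ 0.5383 -0.1745  0.142 ]
[354 251  13  11  55] [360.1 255.6] z 0.1025 [ 0.5908 -0.1584  0.101 ]
[350 255  11  13  57] [354.9 261.3] z 0.1027 [ 0.5937 -0.164   0.101 ]
[285 264   8  10  36] [288.  268.8] z 0.1029 [ 0.5788 -0.2169  0.101 ]
[292 265   9  13  49] [295.8 271.1] z 0.1024 [ 0.5831 -0.2118  0.101 ]
[300 266   7  15  52] [303.2 273.3] z 0.1026 [ 0.5871 -0.2069  0.101 ]
skirt 0.11667135346101196 ((553.8373413085938, -179.8052215576172), 29.60150146484375)
bar 0.1424293601108481 ((551.3772583007812, -178.9757537841797), (14.07387638092041, 52.32466506958008), 71.29920196533203)
btn 0.12239071908714705 ((526.8486328125, -272.64404296875), 13.257112503051758)
```

Three estimates put the selector axis at (0.554,-0.180): the mark circle, the skirt circle, and the bar centre plus 3 mm. The marks give an inflator yaw of -4.8°, and the bar points at 161.3°, so turn is about 0.24. I'll descend and grip.

Request:
{"name": "apply_moves", "arguments": {"rows": [[50,[0.006,-0.0104,-0.09],0.08],[50,[0.006,-0.0104,-0.18],0.08],[50,[0.006,-0.0104,-0.25],0.08],[50,[0.006,-0.0104,-0.28],0.08],[50,[0.006,-0.0104,-0.29],0.08],[50,[0.006,-0.0104,-0.29],0.08]]}}

```text
time_s: 3.05
eef_pos: [0.5547, -0.18, 0.1394]
ee_rot: [0.51, 3.099, -0.0]
wrist_force: [0.5, 0.3, -0.1]
gripper_width: 0.525
grasp_force: 0.0
```

Request:
{"name": "apply_moves", "arguments": {"rows": [[8,[0,0,0],0],[8,[0,0,0],0],[8,[0,0,0],0],[8,[0,0,0],0],[8,[0,0,0],0],[8,[0,0,0],0]], "force": 30}}

```text
time_s: 3.65
eef_pos: [0.5548, -0.1784, 0.1392]
ee_rot: [0.51, 3.099, 0.005]
wrist_force: [1.1, 4.7, 2.3]
gripper_width: 0.144
grasp_force: 30.0
```

Gripped: opening 13.7 mm and side force +4.7 N, so the axis lies about 1.6 mm towards +y. I'll correct that and press.

Request:
{"name": "apply_moves", "arguments": {"rows": [[8,[0,0.0034,0],0],[8,[0,0.0034,-0.01],0],[8,[0,0.0034,-0.02],0],[8,[0,0.0034,-0.022],0],[8,[0,0.0034,-0.022],0]], "force": 40}}

```text
time_s: 4.15
eef_pos: [0.5551, -0.1783, 0.1311]
ee_rot: [0.509, 3.098, -0.001]
wrist_force: [-4.9, 3.3, 14.9]
gripper_width: 0.144
grasp_force: 40.0
```

Pressed 8.1 mm, fully down. Now the turn of -60.6°.

Request:
{"name": "apply_moves", "arguments": {"rows": [[8,[0,0,0],-0.12],[8,[0,0,0],-0.24],[8,[0,0,0],-0.36],[8,[0,0,0],-0.48],[8,[0,0,0],-0.6],[8,[0,0,0],-0.7],[8,[0,0,0],-0.7]]}}

```text
time_s: 4.85
eef_pos: [0.555, -0.1783, 0.1311]
ee_rot: [1.333, 2.843, -0.0]
wrist_force: [-4.4, 2.7, 14.9]
gripper_width: 0.148
grasp_force: 40.0
```

Run:
```python
from h import *
s=sense();M=R.from_rotvec(s["ee_rot"]).as_matrix();print(np.degrees(np.arctan2(M[1,0],M[0,0])),s["eef_pos"],s["wrist_force"],s["torque"],s["q"])
```

```text
129.76168738753125 [ 0.55500567 -0.1783474   0.13108536] [-4.43348203  2.7015004  14.92799267] [ 0.59618573  0.83867085 -0.01543574] [-4.02937440e-01  6.22765766e-02  1.89518713e+00 -1.34722510e-04
  1.18233858e+00 -1.09685947e+00]
```

Request:
{"name": "apply_moves", "arguments": {"rows": [[8,[0,0,0],-0.12],[8,[0,0,0],-0.24],[8,[0,0,0],-0.36],[8,[0,0,0],-0.48],[8,[0,0,0],-0.6],[8,[0,0,0],-0.647],[8,[0,0,0],-0.647]]}}

```text
time_s: 5.55
eef_pos: [0.5549, -0.1784, 0.1311]
ee_rot: [2.004, 2.417, 0.0]
wrist_force: [-5.3, 2.6, 15.2]
gripper_width: 0.144
grasp_force: 40.0
```

Request:
{"name": "apply_moves", "arguments": {"rows": [[8,[0,0,0.005],0],[8,[0,0,0.01],0],[8,[0,0,0.015],0],[8,[0,0,0.02],0],[8,[0,0,0.022],0],[8,[0,0,0.022],0]]}}

```text
time_s: 6.15
eef_pos: [0.5548, -0.1783, 0.1392]
ee_rot: [2.003, 2.418, 0.001]
wrist_force: [0.9, -0.4, 2.7]
gripper_width: 0.142
grasp_force: 40.0
```

Run:
```python
from h import *
s=sense();M=R.from_rotvec(s["ee_rot"]).as_matrix();print(np.degrees(np.arctan2(M[1,0],M[0,0])),s["eef_pos"],s["wrist_force"],s["torque"],s["q"])
```

```text
100.71063311042684 [ 0.55477162 -0.17830693  0.13917693] [ 0.92566145 -0.39097883  2.72192421] [ 2.96311541e-04 -3.86393404e-01  7.25227748e-03] [-4.03081043e-01  5.33264262e-02  1.88994736e+00 -2.07577298e-05
  1.19645121e+00 -5.90010096e-01]
```

It is up 8 mm again at yaw 100.7°. I'll release, rise clear and check with the wrist camera.

Request:
{"name": "apply_moves", "arguments": {"rows": [[50,[0,0,0],0],[50,[0,0,0],0],[50,[0,0,0],0],[50,[0,0,0.03],0],[50,[0,0,0.1],0],[50,[0,0,0.19],0],[50,[0,0,0.2],0],[50,[0,0,0.2],0]]}}

```text
time_s: 6.95
eef_pos: [0.5553, -0.1785, 0.2421]
ee_rot: [2.001, 2.415, 0.002]
wrist_force: [0.3, 1.2, -0.8]
gripper_width: 0.524
grasp_force: 0.0
```

```bash
cat > bar.py <<'E'
from sel import *
c=cam("wrist");save(c,"w%d.png"%(sense()["time_s"]*100));W=world(c);s=sense();print(s["eef_pos"],s["wrist_force"],s["gripper_width"])
marks(c)
m=(W[...,2]>.130)&(abs(W[...,0]-.555)<.038)&(abs(W[...,1]+.179)<.038)&(W[...,2]<.15)
P=W[m];print("bar z",np.median(P[:,2]),cv2.minAreaRect((P[:,:2]*1000).astype(np.float32)))
E
python3 bar.py
```

```text
[ 0.55432928 -0.17810204  0.23966296] [-0.30169807 -0.29036201 -0.67766295] 0.526387232955819
[317 161   5  18  89] [319.  169.5] z 0.1022 [ 0.5464 -0.1384  0.101 ]
[258 200  12  12 108] [263.5 205.4] z 0.1027 [ 0.5133 -0.1696  0.101 ]
[317 203   5  33 164] [319.  219.1] z 0.1436 [ 0.551  -0.1631  0.142 ]
[368 206  18   9  77] [376.4 210.1] z 0.1026 [ 0.5905 -0.1584  0.101 ]
[370 216  18   7  78] [378.7 218.7] z 0.1027 [ 0.5934 -0.1641  0.101 ]
[351 267  13  15  66] [356.7 274.2] z 0.1027 [ 0.5868 -0.2069  0.101 ]
[344 272  11  15  66] [349.3 278.9] z 0.1026 [ 0.5823 -0.2114  0.101 ]
[337 277  10  14  59] [341.8 283.4] z 0.1027 [ 0.5776 -0.2158  0.101 ]
bar z 0.14243246472401563 ((553.5183715820312, -176.30224609375), (13.713326454162598, 51.35685348510742), 10.522829055786133)
```

Selector at the one-bar stop, sprung up (bar top 142.4 mm, turn about 1.30). Now the second stage.

Request:
{"name": "apply_moves", "arguments": {"rows": [[50,[0,0,-0.09],0],[50,[0,0,-0.17],0],[50,[0,0,-0.2],0],[50,[0,0,-0.2],0],[8,[0,0,-0.2],0],[8,[0,0,-0.2],0],[8,[0,0,-0.2],0],[8,[0,0,-0.2],0]]}}

```text
time_s: 7.8
eef_pos: [0.5549, -0.1783, 0.14]
ee_rot: [2.003, 2.418, 0.001]
wrist_force: [-0.7, -0.5, 0.1]
gripper_width: 0.25
grasp_force: 0.0
```

Request:
{"name": "apply_moves", "arguments": {"rows": [[8,[0,0,0],0],[8,[0,0,0],0],[8,[0,0,-0.01],0],[8,[0,0,-0.02],0],[8,[0,0,-0.022],0],[8,[0,0,-0.022],0]]}}

```text
time_s: 8.4
eef_pos: [0.5549, -0.1781, 0.1312]
ee_rot: [2.003, 2.419, 0.001]
wrist_force: [-6.3, 4.0, 16.0]
gripper_width: 0.145
grasp_force: 40.0
```

Request:
{"name": "apply_moves", "arguments": {"rows": [[8,[0,0,0],-0.12],[8,[0,0,0],-0.24],[8,[0,0,0],-0.36],[8,[0,0,0],-0.48],[8,[0,0,0],-0.6],[8,[0,0,0],-0.72],[8,[0,0,0],-0.83],[8,[0,0,0],-0.83]]}}

```text
time_s: 9.2
eef_pos: [0.555, -0.1781, 0.1312]
ee_rot: [2.674, 1.648, 0.002]
wrist_force: [-5.4, 2.5, 15.9]
gripper_width: 0.144
grasp_force: 40.0
```

Request:
{"name": "apply_moves", "arguments": {"rows": [[8,[0,0,0],-0.12],[8,[0,0,0],-0.24],[8,[0,0,0],-0.36],[8,[0,0,0],-0.48],[8,[0,0,0],-0.6],[8,[0,0,0],-0.72],[8,[0,0,0],-0.826],[8,[0,0,0],-0.826]]}}

```text
time_s: 10.0
eef_pos: [0.5551, -0.1782, 0.1312]
ee_rot: [3.06, 0.71, 0.002]
wrist_force: [-5.3, 2.4, 15.1]
gripper_width: 0.144
grasp_force: 40.0
```

Request:
{"name": "apply_moves", "arguments": {"rows": [[8,[0,0,0.005],0],[8,[0,0,0.01],0],[8,[0,0,0.015],0],[8,[0,0,0.02],0],[8,[0,0,0.022],0],[8,[0,0,0.022],0]]}}

```text
time_s: 10.6
eef_pos: [0.5549, -0.1781, 0.1393]
ee_rot: [3.059, 0.712, 0.003]
wrist_force: [1.4, 0.4, 5.1]
gripper_width: 0.148
grasp_force: 40.0
```

Run:
```python
from h import *
s=sense();M=R.from_rotvec(s["ee_rot"]).as_matrix();print(np.degrees(np.arctan2(M[1,0],M[0,0])),s["eef_pos"],s["wrist_force"],s["torque"],s["q"])
```

```text
26.195467312699197 [ 0.55486197 -0.17813788  0.13932343] [1.35430322 0.41712268 5.08616933] [ 0.15208521 -0.23351116 -0.00330501] [-4.02915529e-01  5.32048267e-02  1.88981065e+00  3.52442840e-04
  1.19666262e+00  7.10556078e-01]
```

Request:
{"name": "apply_moves", "arguments": {"rows": [[50,[0,0,0],0],[50,[0,0,0],0],[50,[0,0,0],0],[50,[0,0,0.03],0],[50,[0,0,0.1],0],[50,[0,0,0.19],0],[50,[0,0,0.2],0],[50,[0,0,0.2],0]]}}

```text
time_s: 11.4
eef_pos: [0.5553, -0.1786, 0.2422]
ee_rot: [3.057, 0.711, 0.007]
wrist_force: [0.1, 0.1, 0.2]
gripper_width: 0.524
grasp_force: 0.0
```

```bash
python3 bar.py; ls pics
```

```text
[ 0.55435395 -0.17810811  0.23966137] [ 0.0607944   0.28021227 -0.4729224 ] 0.5268044922116769
[311 164   6  18  85] [313.8 172.5] z 0.1026 [ 0.5901 -0.1582  0.101 ]
[321 164   6  18  82] [323.2 172.4] z 0.1026 [ 0.593  -0.1639  0.101 ]
[366 203  18  12  84] [374.4 208.4] z 0.1025 [ 0.5863 -0.2067  0.101 ]
[317 206   5  32 160] [319.  221.5] z 0.1437 [ 0.5693 -0.1723  0.142 ]
[369 213  18   8  81] [377.4 216.7] z 0.1026 [ 0.5821 -0.2112  0.101 ]
[252 214  17   8  81] [260.  217.5] z 0.1029 [ 0.5457 -0.1382  0.101 ]
[371 223  17   6  77] [379.3 225.5] z 0.1027 [ 0.5771 -0.2154  0.101 ]
[276 271  11  11  98] [280.8 276.2] z 0.1028 [ 0.5129 -0.1693  0.101 ]
bar z 0.142570755625003 ((556.9904174804688, -178.42848205566406), (52.08314514160156, 13.768296241760254), 25.855178833007812)
crop.png
scene0.png
side0.png
w1.png
w1145.png
w700.png
```

Two-bar stop reached (turn about 2.61, bar top up). Next I'll go above the button at (0.527,-0.271) with the fingers shut.

Request:
{"name": "apply_moves", "arguments": {"rows": [[0,[-0.03,-0.09,0],0],[0,[-0.055,-0.186,0],0],[0,[-0.055,-0.186,0],0],[0,[-0.055,-0.186,-0.05],0],[0,[-0.055,-0.186,-0.12],0],[0,[-0.055,-0.186,-0.17],0],[0,[-0.055,-0.186,-0.18],0],[0,[-0.055,-0.186,-0.18],0]]}}

```text
time_s: 12.25
eef_pos: [0.5256, -0.2699, 0.1465]
ee_rot: [-3.057, -0.712, 0.005]
wrist_force: [0.6, 0.4, 0.5]
gripper_width: 0.004
grasp_force: 0.0
```

Request:
{"name": "apply_moves", "arguments": {"rows": [[0,[0,0,-0.01],0],[0,[0,0,-0.02],0],[0,[0,0,-0.028],0],[0,[0,0,-0.034],0],[0,[0,0,-0.034],0],[0,[0,0,-0.034],0]]}}

```text
time_s: 12.85
eef_pos: [0.5279, -0.2715, 0.1352]
ee_rot: [3.058, 0.712, 0.004]
wrist_force: [-3.5, 2.9, 11.8]
gripper_width: 0.005
grasp_force: 5.8
```

The force is 11.8 N at z 0.1352, so it has hit something stiff: either the button's bottom or the collar. I'll read the force profile on the way up.

Request:
{"name": "apply_moves", "arguments": {"rows": [[0,[0,0,0.005],0],[0,[0,0,0.005],0]]}}

```text
time_s: 13.05
eef_pos: [0.5278, -0.2715, 0.1362]
ee_rot: [3.058, 0.711, 0.004]
wrist_force: [1.3, 0.3, 4.8]
gripper_width: -0.004
grasp_force: 2.1
```

Request:
{"name": "apply_moves", "arguments": {"rows": [[0,[0,0,0.004],0],[0,[0,0,0.004],0]]}}

```text
time_s: 13.25
eef_pos: [0.5277, -0.2715, 0.1372]
ee_rot: [3.058, 0.712, 0.004]
wrist_force: [2.8, -1.0, 3.6]
gripper_width: 0.007
grasp_force: 1.8
```

Request:
{"name": "apply_moves", "arguments": {"rows": [[0,[0,0,0.004],0],[0,[0,0,0.004],0]]}}

```text
time_s: 13.45
eef_pos: [0.5269, -0.2712, 0.1384]
ee_rot: [3.059, 0.712, 0.001]
wrist_force: [3.1, -1.2, 2.7]
gripper_width: 0.005
grasp_force: 1.5
```

Request:
{"name": "apply_moves", "arguments": {"rows": [[0,[0,0,0.004],0],[0,[0,0,0.004],0]]}}

```text
time_s: 13.65
eef_pos: [0.5262, -0.2709, 0.1398]
ee_rot: [-3.059, -0.712, 0.002]
wrist_force: [1.5, -1.3, 2.1]
gripper_width: 0.002
grasp_force: 1.1
```

The force falls as a soft spring, about 5 N at the bottom and fading towards z ≈ 0.141, so the button was fully down. I'll press once more, a bit harder to be sure, then lift well away.

Request:
{"name": "apply_moves", "arguments": {"rows": [[0,[0,0,-0.009],0],[0,[0,0,-0.018],0],[0,[0,0,-0.02],0],[0,[0,0,-0.02],0],[0,[0,0,-0.02],0]]}}

```text
time_s: 14.15
eef_pos: [0.5266, -0.2711, 0.1349]
ee_rot: [-3.059, -0.712, 0.002]
wrist_force: [-9.2, 5.4, 25.7]
gripper_width: 0.004
grasp_force: 12.8
```

Request:
{"name": "apply_moves", "arguments": {"rows": [[0,[0,0,0.02],0],[0,[0,0,0.06],0],[0,[0,0,0.15],0],[0,[0.03,0.1,0.23],0],[0,[0.055,0.186,0.23],0],[0,[0.055,0.186,0.23],0],[0,[0.055,0.186,0.23],0]]}}

```text
time_s: 14.85
eef_pos: [0.5537, -0.1765, 0.2438]
ee_rot: [-3.058, -0.716, 0.003]
wrist_force: [-0.0, 0.1, 0.1]
gripper_width: 0.004
grasp_force: 0.0
```

```bash
cat >> bar.py <<'E'
m=(abs(W[...,0]-.527)<.03)&(abs(W[...,1]+.271)<.03)&(W[...,2]>.1155)&(W[...,2]<.13)
P=W[m];print("btn",len(P),np.median(P[:,2]),cv2.minEnclosingCircle((P[:,:2]*1000).astype(np.float32)))
E
python3 bar.py; ls -t pics|head -1; cp pics/$(ls -t pics|head -1) pics/final.png
```

```text
[ 0.55331622 -0.1775382   0.24331624] [-0.7111714  -0.97442284 -1.00278831] 0.006995985488892031
[316 162   6  18  82] [318.9 170.5] z 0.1026 [ 0.59   -0.1582  0.101 ]
[326 162   6  18  82] [328.3 170.4] z 0.1027 [ 0.5928 -0.1639  0.101 ]
[371 201  17  11  77] [379.3 206.2] z 0.1027 [ 0.5864 -0.2066  0.101 ]
[322 203   5  33 163] [324. 219.] z 0.1437 [ 0.5693 -0.1721  0.142 ]
[257 211  17   9  78] [265.3 214.9] z 0.1029 [ 0.5458 -0.1383  0.101 ]
[374 211  17   8  74] [382.1 214.5] z 0.1028 [ 0.5821 -0.2112  0.101 ]
[375 221  18   6  72] [384.  223.2] z 0.1026 [ 0.5772 -0.2153  0.101 ]
[280 268  12  11  94] [285.4 273.3] z 0.1029 [ 0.5129 -0.1691  0.101 ]
bar z 0.14253297118509256 ((557.4927368164062, -177.99661254882812), (50.865013122558594, 13.751419067382812), 26.259098052978516)
btn 7 0.12008444744356789 ((537.8328857421875, -277.97784423828125), 1.7648601531982422)
w1490.png
```

View pics/final.png

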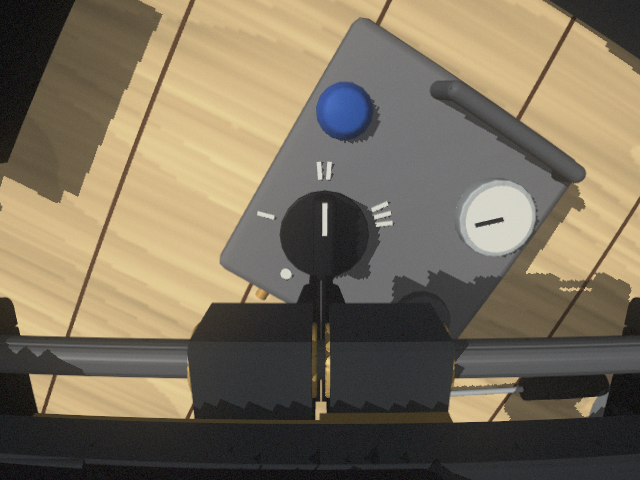

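The final view shows the pointer line (324,219) aimed at the double bar (323,170), with the bumper undisturbed at (345,110). The gripper hides the button here, so I'll check its height from the fixed cameras.

Run:
```python
from h import *
for n in("side","scene"):
    o=np.load(n+".npy",allow_pickle=True).item();c=cam(n)
    for x in(o,c):
        W=world(x);m=(np.hypot(W[...,0]-.527,W[...,1]+.268)<.009)&(W[...,2]>.105)&(W[...,2]<.13);print(n,"btn",m.sum(),np.median(W[m][:,2]) if m.any() else None)
        b=x["img"].astype(int);k=(b[...,2]>b[...,0]+60)&(abs(W[...,0]-.633)<.06)&(abs(W[...,1]+.15)<.06);print(" bumper",W[k].mean(0).round(4))
        l=(abs(W[...,0]-.444)<.04)&(abs(W[...,1]+.206)<.03)&(W[...,2]>.11)&(W[...,2]<.14);print(" lube",W[l].mean(0).round(4),l.sum())
print(sense()["wrist_force"],sense()["time_s"])
```

```text
side btn 33 0.12092864350408461
 bumper [ 0.6328 -0.1481  0.1131]
 lube [ 0.4438 -0.2064  0.121 ] 73
side btn 35 0.12062899283826578
 bumper [ 0.6325 -0.1479  0.1133]
 lube [ 0.4438 -0.2066  0.1209] 74
scene btn 29 0.12212095833254688
 bumper [ 0.6348 -0.1457  0.1137]
 lube [ 0.4448 -0.205   0.1203] 62
scene btn 27 0.12175785472426659
 bumper [ 0.635  -0.1459  0.1135]
 lube [ 0.4448 -0.2051  0.1202] 62
[-0.01287432  0.93838655  0.18874434] 15.0
```

The button is up again and the bystanders haven't moved. Plenty of time remains, so I'll measure the button's travel properly with one slow press, in case the collar stopped the fingers.

Request:
{"name": "apply_moves", "arguments": {"rows": [[0,[-0.055,-0.186,0],0],[0,[-0.055,-0.186,0],0],[0,[-0.055,-0.186,-0.08],0],[0,[-0.055,-0.186,-0.15],0],[0,[-0.055,-0.186,-0.19],0],[0,[-0.055,-0.186,-0.198],0],[0,[-0.055,-0.186,-0.198],0],[0,[-0.055,-0.186,-0.198],0]]}}

```text
time_s: 15.8
eef_pos: [0.5272, -0.2719, 0.1475]
ee_rot: [3.059, 0.711, 0.002]
wrist_force: [0.2, -0.3, -0.1]
gripper_width: 0.005
grasp_force: 0.0
```

Request:
{"name": "apply_moves", "arguments": {"rows": [[0,[0,0,-0.003],0],[0,[0,0,-0.003],0],[0,[0,0,-0.003],0]]}}

```text
time_s: 16.1
eef_pos: [0.5271, -0.2711, 0.1455]
ee_rot: [3.059, 0.712, 0.002]
wrist_force: [0.9, 0.5, 0.4]
gripper_width: 0.006
grasp_force: 0.0
```

Request:
{"name": "apply_moves", "arguments": {"rows": [[0,[0,0,-0.003],0],[0,[0,0,-0.003],0],[0,[0,0,-0.003],0]]}}

```text
time_s: 16.4
eef_pos: [0.5266, -0.2709, 0.1431]
ee_rot: [-3.06, -0.712, 0.0]
wrist_force: [-0.4, 0.3, 0.9]
gripper_width: 0.004
grasp_force: 0.0
```

Request:
{"name": "apply_moves", "arguments": {"rows": [[0,[0,0,-0.003],0],[0,[0,0,-0.003],0],[0,[0,0,-0.003],0]]}}

```text
time_s: 16.7
eef_pos: [0.5266, -0.2709, 0.1415]
ee_rot: [-3.06, -0.712, 0.0]
wrist_force: [1.0, 0.1, 0.2]
gripper_width: 0.007
grasp_force: 0.0
```

Request:
{"name": "apply_moves", "arguments": {"rows": [[0,[0,0,-0.003],0],[0,[0,0,-0.003],0],[0,[0,0,-0.003],0]]}}

```text
time_s: 17.0
eef_pos: [0.5268, -0.271, 0.1405]
ee_rot: [3.06, 0.712, 0.0]
wrist_force: [0.2, 0.4, 1.5]
gripper_width: 0.0
grasp_force: 0.9
```

Request:
{"name": "apply_moves", "arguments": {"rows": [[0,[0,0,-0.003],0],[0,[0,0,-0.003],0],[0,[0,0,-0.003],0]]}}

```text
time_s: 17.3
eef_pos: [0.5268, -0.2711, 0.1389]
ee_rot: [3.06, 0.712, 0.0]
wrist_force: [0.5, -0.0, 3.0]
gripper_width: 0.005
grasp_force: 1.3
```

Request:
{"name": "apply_moves", "arguments": {"rows": [[0,[0,0,-0.003],0],[0,[0,0,-0.003],0],[0,[0,0,-0.003],0]]}}

```text
time_s: 17.6
eef_pos: [0.5268, -0.2711, 0.1374]
ee_rot: [3.06, 0.712, 0.0]
wrist_force: [-0.3, -0.1, 3.3]
gripper_width: 0.005
grasp_force: 1.8
```

Request:
{"name": "apply_moves", "arguments": {"rows": [[0,[0,0,-0.01],0],[0,[0,0,-0.01],0],[0,[0,0,-0.01],0]]}}

```text
time_s: 17.9
eef_pos: [0.5271, -0.2712, 0.1351]
ee_rot: [3.059, 0.712, 0.001]
wrist_force: [-5.8, 3.4, 15.4]
gripper_width: 0.004
grasp_force: 7.9
```

First contact is at z ≈ 0.141 and the stop at 0.135, about 6 mm of travel, so the button does go right down. I'll lift away and hand in.

Request:
{"name": "apply_moves", "arguments": {"rows": [[0,[0,0,0.02],0],[0,[0,0,0.06],0],[0,[0,0,0.15],0],[0,[0,0,0.24],0],[0,[0,0,0.3],0],[0,[0,0,0.3],0],[0,[0,0,0.3],0],[0,[0,0,0.3],0]]}}

```text
time_s: 18.7
eef_pos: [0.5258, -0.2705, 0.2795]
ee_rot: [-3.057, -0.711, 0.004]
wrist_force: [0.3, 0.4, -0.4]
gripper_width: 0.006
grasp_force: 0.0
```

```bash
python3 bar.py | grep -v "^\[[0-9]"; python3 -c "
from bench import hand_in
print(hand_in())"
```

```text
[ 0.52576649 -0.27046195  0.2792571 ] [ 0.31702053  0.14710409 -1.24641381] 0.005878020104912656
bar z 0.1423133160465787 ((557.1378173828125, -178.43380737304688), (51.92092514038086, 14.561245918273926), 26.548290252685547)
btn 940 0.12255516211694459 ((526.5474853515625, -272.6147766113281), 12.982389450073242)
the job is handed in; nothing more can be done
None
```

The job is handed in: the selector went to the one-bar stop and then the two-bar stop, springing up at each, and the start button was then pushed right down and came back up. `hand_in` returned no verdict; by my last measurements the selector is up at about 2.6 rad, the button is up, and the bumper and lube bottle had not moved when checked before the last of three button presses, the third being a travel check.

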